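Lock the whetstone in its cam vise

TASK

Two low wooden cam vises with red ball levers stand on the bench; one of them has the whetstone lying in it. Clamp the whetstone: push that vise's lever over, away from the stone, and down until it snaps past centre and stays down, then let go. Leave the empty vise's lever up and keep the stone lying flat in its place.

Things in the scene. Friction and masses are not known exactly. Their poses are not given: they have to be found in the camera images.
- stone_vise: The vise holding the whetstone, fixed: light wooden board, local x -100..75, y -75..75, z 0..15 mm; origin on the bench. x points from lever end to the dark fixed stop (top z 35); at yaw 0 the lever end faces the robot. Lever pin along y at x -68, z 52, in steel cheeks 38 mm wide. Lever: 10 mm steel rod, red ball 26 mm across, ball centre 90 mm from the pin, swinging in the x-z plane.
- stone_vise_lever (a joint): Its lever, rad: ball centre = pin + 90 mm (-sin t, 0, cos t) in vise axes, t = value - 0.35. 0: open, ball up, 20 deg over the stone (starts 0 to 0.05); grows as the ball goes over and down to -x. Push the ball from the stone side, about 5 N (a tight pinch twists out); let go early it springs back; past dead centre (1.5) it snaps to its stop (1.75, 10 deg above level) and stays.
- spare_vise_lever (a joint): Lever angle (rad) of the other, identical vise, which is empty; same meaning. Its lever stands up at 0 to 0.05 rad and is to be left alone.
- oil_stone: Loose grey whetstone in a brown wooden tray, 68 x 190 x 29 mm (tray 13 mm high), lying on the stone vise's board between jaw and stop, its length along the vise's y, with about 3 mm of play before clamping. Origin at the centre of its underside, 15 mm above the bench; x across, y along, z up.

How it is judged:
At the end, for the whole second after the job is handed in: The whetstone's lever is snapped over and stays down (joint above 1.62 rad); the stone is at rest, flat within 6 degrees, within 10 mm across and 30 mm along of the middle of its bed; the empty vise's lever is still up (below 0.5 rad) (value of joint stone_vise_lever above 1.62 rad and value of joint spare_vise_lever below 0.5 rad and x of oil_stone in the frame of stone_vise between 0.006 and 0.027 m and y of oil_stone in the frame of stone_vise between -0.03 and 0.03 m and angle between oil_stone's own z axis and vertical below 0.1 rad and linear speed of oil_stone below 0.02 m/s); the robot touches nothing.
It fails at once if the empty vise's lever is swung over (value of joint spare_vise_lever above 0.7 rad).
It fails at once if the whetstone is knocked out of its bed or tipped (distance of oil_stone from where it was at the start of the episode above 0.04 m or angle between oil_stone's own z axis and vertical above 0.3 rad).
It also fails if it takes over 35 s, if anything falls off the work surface, if the arm or the gripper's body presses on something with over 40 N, if the wrist force passes 120 N, or if a joint passes its speed limit or range.

ROBOT

A 6-joint arm with a two-finger parallel gripper is mounted at the origin on the work surface; the furniture and walls round the work are solid. World frame = base frame: x ahead of the robot, y to its left, z up, the work surface at z = 0. Lengths are in m, angles in rad, forces in N, time in s.
With the tool pointing down it reaches from about 0.375 to 0.9 m from the base axis. Payload 3.1 kg.
Tool frame: the origin (TCP) lies on the front face of the gripper's body, between the roots of the fingers; the fingertips stand 70 mm ahead of it and the grasp point (between the pads) lies 51 mm ahead of it; z points along the fingers, y is the line along which they close (so a half turn about z gives the same grasp; the last joint's range is limited). The gripper opens to 87 mm and grips with 3 to 60 N. Pads are 19 mm wide; open, the fingers measure 117 mm over their backs; the gripper's body (75 mm by 190 mm) begins 51 mm behind the grasp point.
Start: joints at [-1.496, 0.527, 1.433, -0, 1.181, -0.178], TCP at [0.156, -0.605, 0.292] pointing down, gripper open.
Joint ranges: [-3.08, 3.08], [-0.75, 2.2], [0.22, 2.44], [-1.43, 4.57], [0, 2.65], [-2.85, 2.85]. Speed limits (rad/s): [2.79, 2.79, 3.14, 3.14, 3.14, 3.14].

INTERFACE

Orientations are given as a unit quaternion [x, y, z, w].
In Python, from rig import robot, cams, ticket gives the robot as it stands. The module is installed in compiled form; this text tells all that it offers.
- The arm moves only by the shell command python3 -m crank 'ROWS' [FORCE]. ROWS is JSON, a list of rows, each a list of 7 numbers: the shift along the tool's x, y, z in cm, then the turn, a rotation vector about the tool's x, y, z in rad, then the closure, from 0 (fully open) to 1 (shut). A call has 1 to 5 rows; each row shifts and turns the commanded pose from where the row before left it, along the tool's axes as they then stand; what a row does not reach is not made up. A row lasts 1/8 s, in which the tool goes at most 62.5 mm and 10.7 degrees, less where a joint would pass 70% of its speed; a pose out of reach is approached as far as the arm can. A call is refused whole if a number of a shift passes 6.25 or a number of a turn 0.188, either way. A call with a gripper value outside its range is refused whole. The fingers move at their own pace and stop on an object; FORCE is the grip in N (left out, the last holds). Time passes only in rows, so rows that do not move let the fingers close. It gives the time, the measured TCP pose, the force, the opening and the grip force at its end, in the units of the state.
- robot.get_obs(): the state, without advancing time (a new reading comes with each control period).
- cams.camera(name): name is "side" or "top"; returns the picture (384x512x3 uint8, red, green, blue); there is no depth.
- cams.camera_info(name): a dict with "intrinsics" (3x3 intrinsics, pixels), "dist" ([k1, k2, p1, p2, k3] as OpenCV has them; the pictures are not rectified), "pose" (4x4, takes a point from camera to world coordinates). Camera axes: x right, y down, z forward; pixel columns grow to the right and rows downward; lengths in m; the calibration is good to about 2 mm. A picture is of the moment at which its call begins. camera_info takes no time and is no camera call.
- ticket.hand_in(): hands the job in; it is judged then, once.
The state is a dict: "time": time; "q": joint angles; "joint_velocities": joint speeds; "joint_torque": joint torques, N m; "position": TCP position; "tool_rot": TCP orientation; "ft_force": force on the tool from outside, world axes, zero at the start; "moment": the same for the moment, N m; "grip_width": finger opening in m; "grip_force": force on a finger pad.
Only numpy, scipy, OpenCV 4.12 (cv2) and the standard library are available. Lean on these libraries where they do the work, as an engineer would, in place of code of your own. Each camera call takes 0.05 s, during which the arm holds its last target. There are 200 camera calls.

## Working session

There is one attempt and no reset: what is moved stays moved. The work goes in short steps, Python scripts to look and compute and a shell command to move; the robot and the scene stay as the last step left them, time stands still between calls to the robot, and variables do not carry over. Pictures are saved under pics/ and viewed, at most 10 in all, crops included, and the job is handed in when it is done.

```bash
mkdir -p pics
cat > h.py <<'E'
import numpy as np, cv2
from rig import robot, cams, ticket
def snap(n,f):
    im=cams.camera(n); cv2.imwrite('pics/'+f,im[:,:,::-1]); return im
def ray(n,uv):
    I=cams.camera_info(n); K=np.array(I['intrinsics']);P=np.array(I['pose'])
    p=cv2.undistortPoints(np.array([[uv]],float),K,np.array(I['dist']))[0,0]
    return P[:3,3],P[:3,:3]@np.array([p[0],p[1],1])
def onz(n,uv,z):
    o,d=ray(n,uv); return o+d*(z-o[2])/d[2]
def tri(a,b):
    o1,d1=ray('top',a);o2,d2=ray('side',b)
    s=np.linalg.lstsq(np.c_[d1,-d2],o2-o1,rcond=None)[0]
    p,q=o1+s[0]*d1,o2+s[1]*d2
    return (p+q)/2,np.linalg.norm(p-q)
def red(im):
    h=cv2.cvtColor(im,cv2.COLOR_RGB2HSV)
    m=(((h[...,0]<6)|(h[...,0]>174))&(h[...,1]>150)&(h[...,2]>70)).astype('uint8')
    n,_,s,c=cv2.connectedComponentsWithStats(m)
    return [(c[i].round(1).tolist(),s[i].tolist()) for i in range(1,n) if s[i,4]>25]
E
python3 - <<'E'
from h import *
ims={n:snap(n,n+'0.png') for n in('top','side')}
for n in ims: print(n,red(ims[n]), np.array(cams.camera_info(n)['pose']).round(2).tolist())
cv2.imwrite('pics/both.png',cv2.resize(np.vstack([ims['top'],ims['side']])[:,:,::-1],None,fx=.78,fy=.78))
E
```

```text
top [([381.4, 76.3], [371, 61, 23, 30, 322]), ([189.6, 195.0], [184, 189, 13, 12, 108]), ([311.8, 223.0], [305, 217, 14, 13, 148]), ([435.7, 274.8], [423, 260, 24, 32, 281]), ([246.0, 295.6], [240, 271, 11, 51, 224]), ([227.1, 297.4], [221, 273, 18, 49, 240])] [[-0.01, -0.99, 0.16, 0.45], [-1.0, 0.01, 0.02, -0.03], [-0.02, -0.16, -0.99, 1.0], [0.0, 0.0, 0.0, 1.0]]
side [([122.8, 3.3], [121, 0, 4, 9, 28]), ([127.0, 42.2], [124, 26, 7, 35, 123]), ([132.7, 71.7], [128, 63, 14, 17, 63]), ([30.7, 116.3], [0, 114, 61, 6, 272]), ([259.0, 129.0], [254, 124, 11, 11, 96]), ([237.4, 165.8], [231, 159, 14, 14, 162]), ([162.6, 202.6], [135, 193, 55, 19, 729]), ([162.3, 364.4], [143, 354, 40, 30, 465])] [[1.0, -0.02, 0.1, 0.5], [-0.1, -0.38, 0.92, -0.81], [0.02, -0.92, -0.38, 0.37], [0.0, 0.0, 0.0, 1.0]]
```

View pics/both.png

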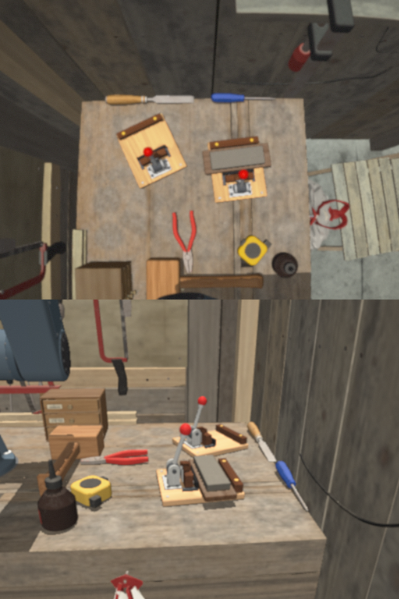

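The top view shows the stone vise on the right, with its ball at (312,223) in top and (237,166) in side. The spare vise is at (190,195) in top. Next I'll get the ball positions and the vise yaw.

Run:
```python
from h import *
print('ball',tri((311.8,223),(237.4,165.8)),'spare',tri((189.6,195),(259,129)))
im=cv2.imread('pics/top0.png')
c=im[120:270,140:360]; cv2.imwrite('pics/crop.png',cv2.resize(c,None,fx=3.6,fy=3.6,interpolation=cv2.INTER_CUBIC))
# stone: grey low saturation region around (300,198)
h=cv2.cvtColor(im,cv2.COLOR_BGR2HSV); print(h[198,300],h[245,300],h[250,330])
m=(np.abs(h.astype(int)-h[198,300].astype(int)).max(2)<22).astype('uint8')
m[:, :255]=0;m[:, 352:]=0;m[:170]=0;m[222:]=0
n,l,s,ce=cv2.connectedComponentsWithStats(m); i=l[198,300]
pts=np.argwhere(l==i)[:,::-1]; r=cv2.minAreaRect(pts.astype(np.float32)); print(s[i],r)
w=np.array([onz('top',p,.044) for p in cv2.boxPoints(r)]); print(w.round(4))
rect=cv2.minAreaRect((w[:,:2]*1000).astype(np.float32)); print(rect)
o=robot.get_obs(); print(o['position'],o['tool_rot'])
```

```text
ball (array([ 0.53265705, -0.12719191,  0.13755772]), np.float64(0.0007153255191217621)) spare (array([0.59133179, 0.11131263, 0.13853989]), np.float64(0.0026545355677112742))
[ 19  37 146] [ 20   6 136] [ 20 113 241]
[ 269  187   71   30 1483] ((303.7923583984375, 201.3384552001953), (21.706077575683594, 68.7152328491211), 82.87498474121094)
[[ 0.6041 -0.0453  0.044 ]
 [ 0.6213 -0.1946  0.044 ]
 [ 0.5738 -0.1986  0.044 ]
 [ 0.557  -0.0504  0.044 ]]
((589.1891479492188, -122.4819564819336), (47.673545837402344, 150.4656982421875), 6.454935550689697)
[ 0.15632558 -0.60462835  0.29139364] [ 9.92020121e-01  1.26076205e-01  5.39483047e-05 -9.31571660e-04]
```

View pics/crop.png

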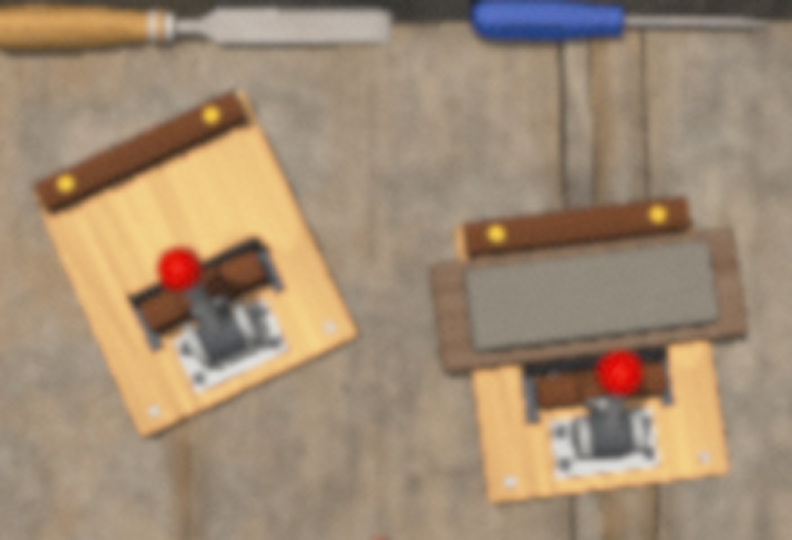

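The stone vise has a yaw of about 6.5°, with its pin at about (0.502, -0.131). My plan is to keep the tool vertical with the fingers closed. The lower edge of the fingertips will follow the stone side of the ball over and down. First I turn, close the fingers and travel there high.

```bash
python3 -m crank '[[0,0,0,0,0,0.14,1],[4.3,-3.9,0,0,0,0,1],[4.3,-3.9,0,0,0,0,1],[4.3,-3.9,0,0,0,0,1],[4.3,-3.9,0,0,0,0,1]]' 20
python3 -m crank '[[4.3,-3.9,0,0,0,0,1],[4.3,-3.9,0,0,0,0,1],[4.3,-3.9,0,0,0,0,1],[4.3,-3.9,0,0,0,0,1],[4.3,-3.9,0,0,0,0,1]]'
cat > g.py <<'E'
from h import *
pin=np.array([.502,-.1307,.052]); a=np.deg2rad(6.5)
X=np.array([np.cos(a),np.sin(a),0]); Y=np.array([-np.sin(a),np.cos(a),0])
def local():
    o=robot.get_obs(); p=np.array(o['position'])-pin
    from scipy.spatial.transform import Rotation as R
    return (np.array([p@X,p@Y,p[2]])*1000).round(1), R.from_quat(o['tool_rot']).as_matrix().round(3).tolist(), np.round(o['ft_force'],1),o['time']
E
python3 - <<'E'
from g import *
print(local())
for v in np.arange(0,1.76,.125):
    t=v-.35; print(round(v,3),(np.array([-90*np.sin(t)+13*np.cos(t)+9.5, 90*np.cos(t)+13*np.sin(t)+70])).round(1))
E
```

```text
time: 0.72
position: [0.3106, -0.4291, 0.2919]
tool_rot: [0.998, 0.056, 0.0, -0.0]
ft_force: [-0.3, -0.7, 0.2]
grip_width: 0.0448
grip_force: 0.0
time: 1.35
position: [0.5023, -0.2111, 0.292]
tool_rot: [0.998, 0.056, -0.0, -0.0]
ft_force: [1.0, 0.2, -0.1]
grip_width: 0.0016
grip_force: 0.0
(array([ -8.8, -80. , 240. ]), [[0.994, 0.113, -0.0], [0.113, -0.994, 0.0], [-0.0, -0.0, -1.0]], array([ 1. ,  0.2, -0.1]), 1.35)
0.0 [ 52.6 150.1]
0.125 [ 42.3 154.8]
0.25 [ 31.4 158.3]
0.375 [ 20.2 160.3]
0.5 [  8.9 160.9]
0.625 [ -2.4 160.1]
0.75 [-13.6 158. ]
0.875 [-24.4 154.4]
1.0 [-34.6 149.5]
1.125 [-44.2 143.4]
1.25 [-52.9 136.1]
1.375 [-60.7 127.8]
1.5 [-67.3 118.6]
1.625 [-72.8 108.7]
1.75 [-77.   98.1]
```

```bash
python3 -m crank '[[4.2,-4,0,0,0,0,1],[4.2,-4,0,0,0,0,1],[0,0,4.0,0,0,0,1],[0,0,4.0,0,0,0,1],[0,0,1.2,0,0,0,1]]'
python3 - <<'E'
from g import *
print(local())
ims=[snap('top','t1.png'),snap('side','s1.png')]
cv2.imwrite('pics/c1.png',cv2.resize(np.hstack([ims[0][130:280,200:400],ims[1][50:200,170:370]])[:,:,::-1],None,fx=2,fy=2))
E
```

```text
time: 1.98
position: [0.5742, -0.1229, 0.1975]
tool_rot: [0.998, 0.057, -0.003, -0.001]
ft_force: [0.2, -0.2, 0.7]
grip_width: 0.0007
grip_force: 0.0
(array([ 72.7,  -0.4, 145.5]), [[0.994, 0.113, -0.006], [0.113, -0.994, 0.002], [-0.005, -0.003, -1.0]], array([ 0.2, -0.2,  0.7]), 1.975)
```

View pics/c1.png

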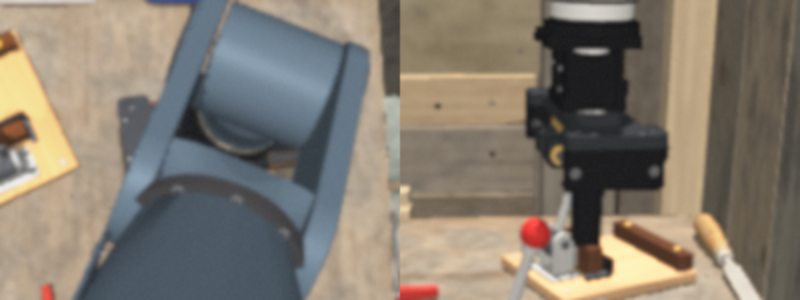

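The closed fingers stand just on the stone side of the ball (side crop at (535,233)) and touch nothing. I start the push.

```bash
python3 -m crank '[[-1.3,0,-0.2,0,0,0,1],[-1.1,0,-0.3,0,0,0,1],[-1.1,0,-0.4,0,0,0,1],[-1.1,0,-0.2,0,0,0,1],[-1.1,0,0,0,0,0,1]]'
python3 -c "
from g import *
print(local())"
```

```text
time: 2.7
position: [0.5196, -0.1306, 0.2125]
tool_rot: [0.998, 0.056, 0.002, 0.001]
ft_force: [3.0, 0.9, 2.5]
grip_width: 0.0005
grip_force: 1.9
(array([ 17.5,  -1.9, 160.5]), [[0.994, 0.112, 0.004], [0.112, -0.994, -0.001], [0.004, 0.001, -1.0]], array([3. , 0.9, 2.5]), 2.7)
```

```bash
python3 -m crank '[[-0.9,0,0.4,0,0,0,1],[-1.1,0,0.1,0,0,0,1],[-1.1,0,0.2,0,0,0,1],[-1.1,0,0.4,0,0,0,1],[-1.0,0,0.5,0,0,0,1]]'
python3 -c "
from g import *
print(local())
snap('side','s2.png')
cv2.imwrite('pics/c2.png',cv2.resize(cv2.imread('pics/s2.png')[80:220,150:350],None,fx=2.5,fy=2.5))"
```

```text
time: 3.32
position: [0.4669, -0.1362, 0.1947]
tool_rot: [0.998, 0.056, -0.0, -0.0]
ft_force: [3.5, 1.9, -1.0]
grip_width: 0.0005
grip_force: 1.9
(array([-35.5,  -1.5, 142.7]), [[0.994, 0.113, -0.0], [0.113, -0.994, 0.0], [-0.0, -0.0, -1.0]], array([ 3.5,  1.9, -1. ]), 3.325)
```

View pics/c2.png

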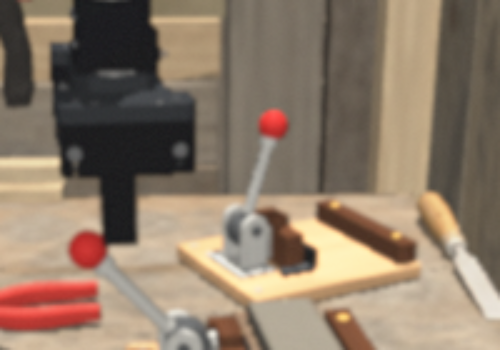

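The ball (88,250 in the crop) is about 45° over, under the fingertip's lower edge. I continue over and down.

```bash
python3 -m crank '[[-0.9,0,0.5,0,0,0,1],[-0.9,0,0.7,0,0,0,1],[-0.8,0,0.9,0,0,0,1],[-0.7,0,1.0,0,0,0,1],[-0.5,0,1.2,0,0,0,1]]'
python3 -c "
from g import *
print(local())
snap('side','s3.png')
cv2.imwrite('pics/c3.png',cv2.resize(cv2.imread('pics/s3.png')[80:240,130:330],None,fx=2.5,fy=2.5))"
```

```text
time: 4.0
position: [0.4281, -0.14, 0.1513]
tool_rot: [0.998, 0.057, -0.001, -0.001]
ft_force: [0.3, -0.4, -0.4]
grip_width: 0.0002
grip_force: 0.0
(array([-74.5,  -0.8,  99.3]), [[0.994, 0.113, -0.003], [0.113, -0.994, 0.001], [-0.003, -0.002, -1.0]], array([ 0.3, -0.4, -0.4]), 4.0)
```

View pics/c3.png

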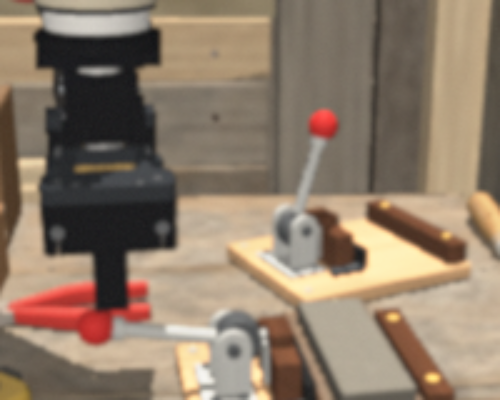

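The lever is down, about 10° above level, with its ball at (95,328) in the crop. The contact force is zero, so it has snapped over. I retreat up and back, then check.

```bash
python3 -m crank '[[0,0,-2,0,0,0,1],[0,0,-5,0,0,0,1],[0,0,-5,0,0,0,1],[0,-0,0,0,0,0,1],[0,0,0,0,0,0,1]]'
python3 -c "
from g import *
print(local())
im=snap('side','s4.png'); print(red(im))
cv2.imwrite('pics/c4.png',cv2.resize(im[80:240,130:330,::-1],None,fx=2.5,fy=2.5))"
```

```text
time: 4.68
position: [0.4287, -0.1399, 0.2715]
tool_rot: [0.998, 0.056, -0.001, -0.001]
ft_force: [-0.7, -0.2, -0.1]
grip_width: 0.0005
grip_force: 0.0
(array([-73.8,  -0.8, 219.5]), [[0.994, 0.113, -0.002], [0.113, -0.994, 0.001], [-0.002, -0.001, -1.0]], array([-0.7, -0.2, -0.1]), 4.675)
[([122.7, 3.6], [121, 0, 4, 9, 29]), ([127.0, 42.2], [124, 25, 7, 36, 122]), ([131.5, 70.8], [128, 63, 9, 16, 51]), ([61.7, 99.4], [57, 90, 10, 19, 65]), ([30.6, 116.3], [0, 114, 60, 6, 258]), ([259.0, 129.0], [254, 124, 11, 11, 95]), ([162.3, 203.3], [135, 193, 55, 24, 748]), ([162.2, 364.4], [143, 354, 39, 30, 463])]
```

View pics/c4.png

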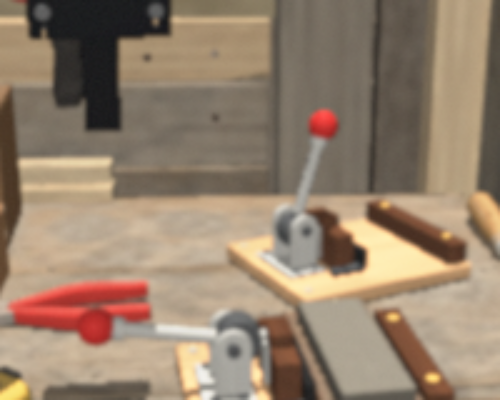

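The lever stays down with its ball at (95,327), the stone lies flat, the spare lever is still up at (323,124), and the arm is clear. I hand in.

```bash
python3 -c "
from rig import ticket
print(ticket.hand_in())"
```

```text
the job is handed in; nothing more can be done
None
```

The whetstone is clamped: its lever snapped over and stayed down after I let go, the stone lies flat, and the spare vise's lever was left up. I handed the job in at about 4.7 s on the robot's clock, with the arm clear; the hand-in returned no verdict.

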